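Free the paint rack: release its hand brake, then hold its spring lock at the mark

ROBOT

A 6-joint arm with a two-finger parallel gripper is mounted at the origin on the work surface. World frame = base frame: x ahead of the robot, y to its left, z up, the work surface at z = 0. Lengths are in m, angles in rad, forces in N, time in s.
With the tool pointing down it reaches from about 0.225 to 0.875 m from the base axis. Payload 3.4 kg.
Tool frame: the origin (TCP) lies on the centre line of the jaws, within the pads' length; the fingertips stand 11 mm ahead of it and the grasp point (between the pads) lies 8 mm behind it; z points along the fingers, y is the line along which they close (so a half turn about z gives the same grasp; the last joint's range is limited). The gripper opens to 85 mm and grips with 20 to 120 N. Pads are 22 mm wide; open, the fingers measure 114 mm over their backs; the gripper's body (76 mm by 85 mm) begins 54 mm behind the grasp point. The pads swing forward as they close: fully open they stand 13 mm farther back than shut.
Start: joints at [1.09, 0.276, 1.505, -0, 1.361, -0.121], TCP at [0.202, 0.538, 0.242] pointing down, gripper open.
Joint ranges: [-2.89, 2.89], [-0.75, 2.08], [0.22, 2.7], [-1.18, 4.32], [0.11, 2.71], [-2.7, 2.7]. Speed limits (rad/s): [2.57, 2.57, 3.14, 3.14, 3.14, 3.14].

INTERFACE

Orientations are given as a unit quaternion [w, x, y, z].
In Python, from rig import manip, eyes, job gives the robot as it stands.
- The arm moves only by the tool drive_tool, never from a script. Its argument "rows" is a list of rows, each a list of 3 entries, a list of its own where there are three numbers: the turn, a rotation vector about the world's x, y, z in rad, then the shift along the world's x, y, z in cm, then the finger opening in cm, from 0 to 8.54. A call has 1 to 8 rows; each row shifts and turns the commanded pose from where the row before left it; what a row does not reach is not made up. A row lasts 1/8 s, in which the tool goes at most 62.5 mm and 10.7 degrees, less where a joint would pass 70% of its speed; a pose out of reach is approached as far as the arm can. A call is refused whole if a number of a shift passes 6.25 or a number of a turn 0.188, either way. A call with a gripper value outside its range is refused whole. The fingers move at their own pace and stop on an object; "force" is the grip in N (left out, the last holds). Time passes only in rows, so rows that do not move let the fingers close. It gives the time, the measured TCP pose, the force, the opening and the grip force at its end, in the units of the state.
- manip.get_state(): the state, without advancing time (a new reading comes with each control period).
- eyes.get_image(name): name is "scene" or "top" or "wrist"; returns the picture (480x640x3 uint8, red, green, blue); there is no depth.
- eyes.get_calibration(name): a dict with "camera_matrix" (3x3 intrinsics, pixels), "view" (4x4, takes a point from world to camera coordinates). Camera axes: x right, y up, looking along -z (the intrinsics and any distortion apply to the point x, -y, -z); pixel columns grow to the right and rows downward; lengths in m; the calibration is good to about 2 mm. A picture is of the moment at which its call begins: read the wrist's pose just before it. get_calibration takes no time and is no camera call; for the wrist camera it gives the pose at the moment of the call.
- job.sign_off(): hands the job in; it is judged then, once.
The state is a dict: "clock": time; "qpos": joint angles; "qd": joint speeds; "effort": joint torques, N m; "position": TCP position; "ee_rot": TCP orientation; "contact_force": force on the tool from outside, world axes, zero at the start; "moment": the same for the moment, N m; "width": finger opening in m; "gripper_force": force on a finger pad.
Only numpy, scipy, OpenCV 4.12 (cv2) and the standard library are available. Lean on these libraries where they do the work, as an engineer would, in place of code of your own. Each camera call takes 0.05 s, during which the arm holds its last target. There are 200 camera calls.

TASK

The rotary paint rack is to be turned by hand: its hand brake has been left part-way on and sticks, so pull the black brake lever up to its last (third) notch and let go so that it stays there, then press the red release button on the brake until the lever has dropped all the way down. Next pull the rack's yellow spring-return lock handle out, straight away from the rack, until its white pointer lines up with the red mark, and finish while still gripping it and keeping it steady there; do not let it go. Leave the paints, the jar, the brush and the caddy where they stand.

Things in the scene. Friction and masses are not known exactly. Their poses are not given: they have to be found in the camera images.
- brake: Green hand brake on the bench, left or right of the lock. Origin on the bench; x is level, from the lever's free end towards the button; z up. Hinge at x 55, z 80 mm. Grey base plate x -35 to 125, 70 mm wide. Button block x 100 to 145, 52 mm wide, 112 high; cheek plates (52 mm over all, 95 high) flank the hinge from x 20 to 105. The lever's grip sticks out to -x.
- brake_lever (a joint): Lever angle, rad: 0 = fully off, level, free end towards the brake's -x; grows as it is pulled up. Ratchet notches at about 0.20, 0.40, 0.60 (last), 0.02 more or less; stop 0.72. Begins in the notch at 0.20 or 0.40. Pull 0.05 to 0.1 past a notch and it drops back onto it when let go. Needs about 3 N up at the grip. With the release button down it falls by itself in about 0.3 s.
- lever_grip (a point): Point on the lever's centre line, 135 mm from the hinge, mid-grip: black rubber round bar 22 mm thick, 110 mm long, with a red end collar. It turns with the lever (80 mm high when level); pinch it from above across the brake's y and follow the arc.
- lever_hinge (a point): Centre of the lever's hinge, 80 mm above the bench; the hinge axis is the brake's y axis (horizontal).
- brake_button (a joint): Travel of the red release button, m: 0 = up, 0.007 = fully down (needs about 5.5 N, from 2.3 N at the start). It also dips while the ratchet clicks. The pawl lets go beyond about 0.0045; keep it down until the lever has dropped, or the lever catches in a lower notch.
- button_top (a point): Centre of the top face of the red button, a 28 mm disc on top of the green block behind the hinge, 128 mm above the bench when up. Pressed straight down.
- lock: Spring lock of the low round paint rack (340 mm across, its centre 300 mm along +x from the origin): grey base plate 250 x 90 mm, 12 thick, and a blue housing 70 mm high at the rack end, its front face 25 mm along +x from the origin. Origin on the bench under it; x is level and points at the rack's centre, z up. The handle is pulled along -x.
- lock_slide (a joint): How far the yellow handle has been pulled out along the lock's -x, m: 0 = home, stop at 0.065. A spring pulls it home: about 4.8 N at 0 and 160 N/m more (10 to 13 N at the mark).
- slide_grip (a point): Grip point of the yellow lock handle: an upright plate 14 mm thick (along the lock's x), 50 mm wide, from 15 to 100 mm above the bench; this point is on its middle, 78 mm up. At home 63 mm are free between plate and blue housing (a 16 mm steel rod runs there at 42 mm height). Moves with the handle.
- pointer (a point): Tip of the white pointer, a 4 mm wide, 12 mm high bar on the +y side of the yellow handle, in line with the plate's middle, 32 mm above the bench. Moves with the handle.
- mark: Red mark: a 3 mm wide upright tab, its top 44 mm above the bench, clipped on the +y edge of the lock's base plate. Its origin is level with the pointer; axes as the lock's. The pointer is on the mark when both have the same place along the lock's x axis; from home it is 28 to 48 mm further out.
- caddy: Blue open box, 160 x 110 x 60 mm, with one paint in it. It stands on the other side of the lock from the brake. Bystander.
- caddy_paint: Purple paint bottle with white cap, 38 mm across, 100 mm high, standing in the caddy. Bystander.
- red_paint: Red paint bottle with white cap, 40 mm across, 110 mm high, standing beside the rack. Bystander; origin under its foot.
- teal_paint: Teal paint bottle with white cap, 40 mm across, 110 mm high, standing beside the rack. Bystander; origin under its foot.
- primer_jar: Amber jar with white lid, 72 mm across, 90 mm high. Bystander; origin under its foot.
- brush: Paint brush lying at the right side of the bench. Bystander.

How it is judged:
On the way, in this order (a step that is already met when the one before it is completed fails the run):
1. the lever rests by itself in its last notch (0.54 to 0.66 rad), let go (value of joint brake_lever between 0.54 and 0.66 rad and contact force between each of the fingers, the arm and brake_lever below 0.3 N), for 0.2 s.
2. the release button is pressed (value of joint brake_button above 0.003 m).
3. the lever has dropped fully off (below 0.05 rad), untouched (value of joint brake_lever below 0.05 rad and contact force between each of the fingers, the arm and brake_lever below 0.3 N), for 0.1 s.
4. the robot holds the lock handle with its pointer at the red mark (x of pointer in the frame of mark between -0.005 and 0.005 m and velocity of joint lock_slide between -0.01 and 0.01 m/s and contact force between the fingers and lock_slide above 3 N), for 0.2 s.
At the end, for the whole second after the job is handed in: The pointer of the lock handle is within 5 mm of the red mark along the pull and steady (under 10 mm/s), held by the gripper's fingers (contact over 3 N) against the spring; the brake lever is fully off (below 0.05 rad) and not touched (all of step 3 and all of step 4); the arm keeps its last pose, push and grip.
It fails at once if a bystander (paint, jar or brush) is shifted more than 25 mm or toppled (distance of any of caddy_paint, red_paint, teal_paint, primer_jar, brush from where it was at the start of the episode above 0.025 m or angle between any of caddy_paint, red_paint, teal_paint, primer_jar's own z axis and vertical above 0.4 rad).
It also fails if it takes over 58 s, if anything falls off the work surface, if the arm or the gripper's body presses on something with over 40 N, if the wrist force passes 120 N, or if a joint passes its speed limit or range.

## Working session

There is one attempt and no reset: what is moved stays moved. The work goes in short steps, Python scripts to look and compute and a tool call to move; the robot and the scene stay as the last step left them, time stands still between calls to the robot, and variables do not carry over. Pictures are saved under pics/ and viewed, at most 14 in all, crops included, and the job is handed in when it is done.

Besides the shell and the picture viewer there is one more tool, called after "Call:" by a JSON object that holds its "fn" and its "kwargs", one argument or row to a line. drive_tool: Moves the arm, as the interface text tells. Its arguments: {"type":"object","properties":{"rows":{"type":"array"},"force":{"type":"number"}},"required":["rows"]}

```bash
mkdir -p pics; ls; python3 - <<'E'
from rig import manip, eyes, job
import cv2,numpy as np
for n in("scene","top"):
    im=eyes.get_image(n); cv2.imwrite(f"pics/{n}0.png",im[:,:,::-1]); c=eyes.get_calibration(n); print(n,np.round(c["camera_matrix"],1).tolist(),np.round(c["view"],3).tolist(),[k for k in c])
print(manip.get_state())
E
```

```text
pics
scene [[452.9, 0.0, 318.6], [0.0, 452.9, 242.5], [0.0, 0.0, 1.0]] [[0.727, 0.687, -0.015, -0.399], [-0.569, 0.614, 0.546, 0.263], [0.384, -0.388, 0.838, -1.298], [0.0, 0.0, 0.0, 1.0]] ['camera_matrix', 'view']
top [[453.6, 0.0, 313.1], [0.0, 453.6, 242.0], [0.0, 0.0, 1.0]] [[0.025, -0.999, 0.025, -0.015], [0.985, 0.029, 0.17, -0.571], [-0.171, 0.02, 0.985, -1.234], [0.0, 0.0, 0.0, 1.0]] ['camera_matrix', 'view']
{'clock': 0.1, 'qpos': array([ 1.08996903e+00,  2.76553989e-01,  1.50602723e+00, -1.48357647e-05,
        1.36070551e+00, -1.21009955e-01]), 'qd': array([ 0.00180821, -0.00061791, -0.00328627,  0.00210311, -0.00018323,
       -0.00071698]), 'effort': array([ 2.38007175e-03, -4.17699194e+01, -2.46406496e+01, -2.85593760e-04,
        5.76134044e-03,  2.00761298e-05]), 'position': array([0.20225899, 0.53775858, 0.24150527]), 'ee_rot': array([-2.44132397e-04,  1.78938128e-01,  9.83859964e-01, -8.11125372e-04]), 'contact_force': array([-0.58112983,  0.37039966,  0.20065032]), 'moment': array([ 0.01976549, -0.01584765,  0.02559498]), 'gripper_force': 0.0, 'width': 0.08597814700193031}
```

View pics/scene0.png

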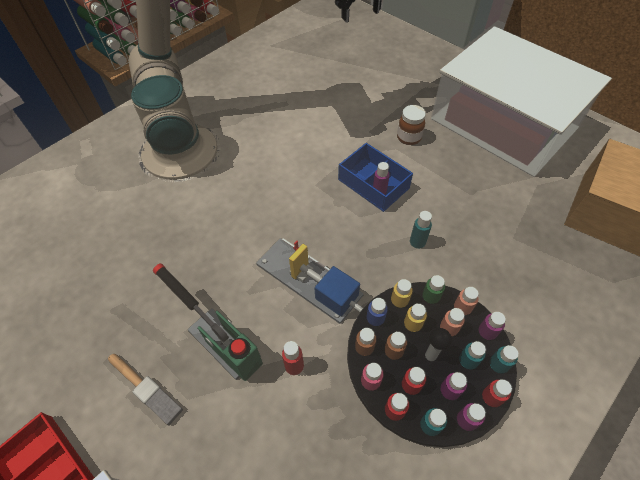

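View pics/top0.png

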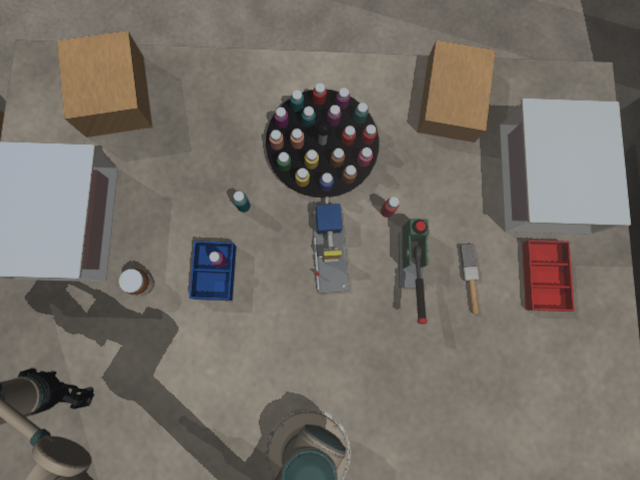

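The scene view shows the brake button at about (238,347), its red collar at (158,268), and the yellow handle at (299,262) with the red mark at (296,246). In the top view these are at (420,227), (422,320), (332,255) and (317,273). I'll triangulate these points from colour masks.

```bash
cat > h.py <<'E'
from rig import manip, eyes, job
import cv2,numpy as np
def mask(im,col):
    h=cv2.cvtColor(im,cv2.COLOR_RGB2HSV); H,S,V=[h[:,:,i].astype(int) for i in range(3)]
    m={'red':((H<7)|(H>173))&(S>150)&(V>70),'yellow':(H>20)&(H<33)&(S>130)&(V>70),
       'blue':(H>105)&(H<122)&(S>120)&(V>40),'black':(V<50),'white':(S<40)&(V>150)}[col]
    return m.astype(np.uint8)
def blobs(im,col,roi,amin=4):
    x0,y0,x1,y1=roi; m=np.zeros(im.shape[:2],np.uint8); m[y0:y1,x0:x1]=mask(im,col)[y0:y1,x0:x1]
    n,l,s,c=cv2.connectedComponentsWithStats(m)
    return [(int(s[i,4]),np.round(c[i],1).tolist(),s[i,:4].tolist()) for i in range(1,n) if s[i,4]>=amin]
def ray(cal,p):
    K,V=cal["camera_matrix"],np.array(cal["view"]); R,t=V[:3,:3],V[:3,3]
    d=np.linalg.inv(K)@[p[0],p[1],1]; d=R.T@(d*[1,-1,-1]); return -R.T@t, d/np.linalg.norm(d)
def plane(cal,p,z):
    o,d=ray(cal,p); return o+d*(z-o[2])/d[2]
def tri(*cp):
    A=np.zeros((3,3));b=np.zeros(3);rs=[ray(*x) for x in cp]
    for o,d in rs: M=np.eye(3)-np.outer(d,d);A+=M;b+=M@o
    X=np.linalg.solve(A,b); return X,[float(np.linalg.norm(np.cross(d,X-o))*1000) for o,d in rs]
def proj(cal,X):
    V=np.array(cal["view"]); c=V[:3,:3]@X+V[:3,3]; c=c*[1,-1,-1]; u=cal["camera_matrix"]@c; return u[:2]/u[2]
E
python3 - <<'E'
from h import *
s=cv2.imread("pics/scene0.png")[:,:,::-1].copy();t=cv2.imread("pics/top0.png")[:,:,::-1].copy()
cs,ct=eyes.get_calibration("scene"),eyes.get_calibration("top")
for n,im,rs in(("scene",s,{'red':(140,230,310,370),'yellow':(280,235,315,285),'blue':(310,260,365,320)}),("top",t,{'red':(305,215,435,330),'yellow':(315,240,350,270),'blue':(310,195,350,240)})):
    for c,r in rs.items(): print(n,c,blobs(im,c,r))
for n,im,r in(("a",s,(140,220,380,390)),("b",t,(300,190,440,330))):
    pass
a=cv2.resize(s[225:385,140:380],None,fx=3,fy=3,interpolation=cv2.INTER_CUBIC)
cv2.imwrite("pics/crop_s.png",a[:,:,::-1])
b=cv2.resize(t[195:330,300:440],None,fx=4,fy=4,interpolation=cv2.INTER_CUBIC)
cv2.imwrite("pics/crop_t.png",b[:,:,::-1])
E
```

```text
scene red [(5, [295.8, 241.8], [295, 241, 3, 3]), (47, [157.2, 267.6], [153, 264, 10, 10]), (158, [237.7, 345.9], [231, 339, 15, 14]), (49, [288.5, 359.3], [283, 351, 15, 12])]
scene yellow [(150, [296.5, 256.2], [289, 244, 18, 34]), (5, [297.6, 262.6], [296, 261, 4, 4]), (4, [302.8, 261.2], [302, 260, 2, 3])]
scene blue [(871, [336.9, 285.5], [316, 267, 43, 39])]
top red [(71, [420.4, 225.5], [416, 221, 10, 10]), (5, [316.8, 273.4], [316, 273, 3, 2]), (27, [422.2, 320.4], [419, 318, 7, 5])]
top yellow [(70, [331.6, 253.3], [324, 251, 17, 7])]
top blue [(579, [328.5, 217.0], [317, 205, 25, 26])]
```

View pics/crop_s.png

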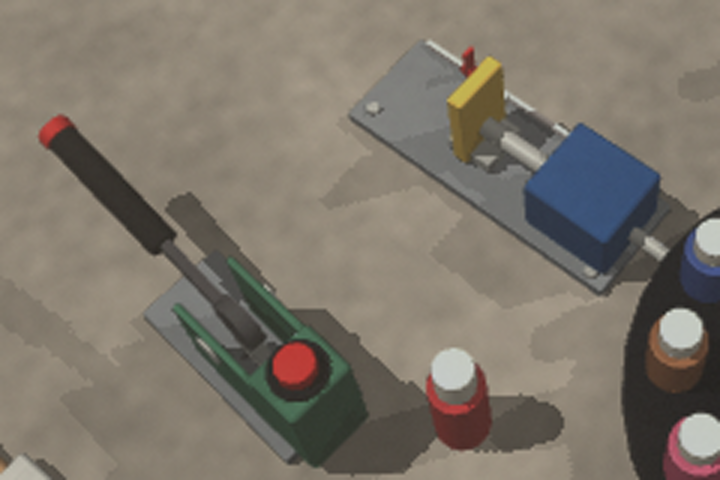

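View pics/crop_t.png

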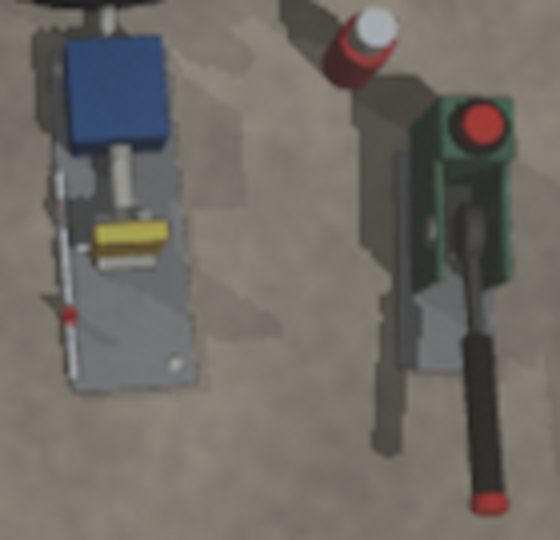

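```bash
python3 - <<'E'
from h import *
cs,ct=eyes.get_calibration("scene"),eyes.get_calibration("top")
S=lambda x,y:(140+x/3-.33,225+y/3-.33); T=lambda x,y:(300+x/4-.37,195+y/4-.37)
P={'button':((237.7,345.9),(420.4,225.5)),'collar':((157.2,267.6),(422.2,320.4)),'gripinner':(S(162,245),T(478,340)),
'mark':((295.8,241.8),(316.8,273.4)),'ytopmid':(S(476,81),T(131,229)),
'blueFL':(S(583,126),T(68,40)),'blueFR':(S(659,182),T(160,37)),'blueNL':(S(527,178),T(70,143)),'blueNR':(S(601,227),T(164,141))}
for k,(a,b) in P.items():
    X,e=tri((cs,a),(ct,b)); print(k,np.round(X*1000).astype(int),np.round(e,1))
print('base SW',plane(ct,T(75,390),.012),plane(ct,T(195,381),.012))
print('base E',plane(ct,T(195,381),.012)-plane(ct,T(172,160),.012))
print('rack centre',plane(ct,(323,141),.03))
print('wristcam',np.round(eyes.get_calibration("wrist")["view"],3).tolist(),eyes.get_calibration("wrist")["camera_matrix"][0])
E
```

```text
button [ 612 -286  124] [0.6 0.6]
collar [ 360 -288  122] [0.1 0.1]
gripinner [ 469 -288   92] [0.9 0.9]
mark [484 -11  39] [1.5 1.5]
ytopmid [537 -51  99] [0.8 0.8]
blueFL [645 -22 134] [21.5 21.5]
blueFR [681 -51 123] [22.9 22.9]
blueNL [599 -30  12] [23.3 23.3]
blueNR [636 -61   5] [27.2 27.2]
base SW [ 0.43254793 -0.01913025  0.012     ] [ 0.44129064 -0.10496022  0.012     ]
base E [-0.16061462 -0.018821    0.        ]
rack centre [ 0.8814213  -0.02173177  0.03      ]
wristcam [[0.352, 0.936, -0.002, -0.573], [-0.896, 0.337, -0.29, 0.039], [-0.27, 0.104, 0.957, -0.38], [0.0, 0.0, 0.0, 1.0]] [392.44662066   0.         319.11378873]
```

The crops show the lever low, collar at crop_s (57,130) and mark at crop_t (69,315). The triangulated heights agree with the text: button 124 (128 given) and handle top 99 (100 given), in mm. The brake's x axis is within 0.01 rad of world x, and the lever is at about 0.2 rad. Next I'll move above the lock and look with the wrist camera.

Call:
{"fn": "drive_tool", "kwargs": {
  "rows": [
    [[0, 0, 0.033], [2.0, -5.35, 0.55], 8.5],
    [[0, 0, 0.033], [2.0, -5.35, 0.55], 8.5],
    [[0, 0, 0.033], [2.0, -5.35, 0.55], 8.5],
    [[0, 0, 0.033], [2.0, -5.35, 0.55], 8.5],
    [[0, 0, 0.033], [2.0, -5.35, 0.55], 8.5],
    [[0, 0, 0.033], [2.0, -5.35, 0.55], 8.5]
  ]
}}

```text
clock: 0.85
position: [0.3226, 0.2154, 0.2753]
ee_rot: [0.0, 0.08, 0.997, -0.0]
contact_force: [1.5, -0.1, 0.3]
width: 0.0845
gripper_force: 0.0
```

Call:
{"fn": "drive_tool", "kwargs": {
  "rows": [
    [[0, 0, 0.033], [2.0, -5.35, 0.55], 8.5],
    [[0, 0, 0.033], [2.0, -5.35, 0.55], 8.5],
    [[0, 0, 0.033], [2.0, -5.35, 0.55], 8.5],
    [[0, 0, 0.033], [2.0, -5.35, 0.55], 8.5],
    [[0, 0, 0.033], [2.0, -5.35, 0.55], 8.5],
    [[0, 0, 0], [0, 0, 0], 8.5],
    [[0, 0, 0], [0, 0, 0], 8.5]
  ]
}}

```text
clock: 1.72
position: [0.4218, -0.0499, 0.3023]
ee_rot: [-0.001, -0.001, 1.0, 0.001]
contact_force: [-0.9, 0.4, -0.6]
width: 0.0851
gripper_force: 0.0
```

```bash
python3 - <<'E'
from h import *
import pickle
s=manip.get_state();c=eyes.get_calibration("wrist"); im=eyes.get_image("wrist")
pickle.dump((s,c,im),open("w1.pkl","wb")); cv2.imwrite("pics/w1.png",im[:,:,::-1]); print(s["clock"],s["position"],s["ee_rot"],s["qpos"])
for q in ('red','yellow','blue'): print(q,blobs(im,q,(0,0,640,480),20))
E
```

```text
1.725 [ 0.42182687 -0.04990568  0.30227458] [-8.57675648e-04 -1.06883653e-03  9.99998809e-01  7.09384413e-04] [-2.82623833e-01  1.42415752e-02  1.67725093e+00  8.88171278e-04
  1.45214410e+00 -1.85566387e+00]
red [(636, [15.9, 145.9], [0, 136, 36, 21]), (130, [352.4, 261.6], [348, 253, 11, 16]), (62, [190.2, 401.7], [184, 388, 14, 28])]
yellow [(2105, [316.9, 320.2], [291, 294, 52, 50])]
blue [(7712, [601.4, 269.7], [545, 185, 95, 157]), (4776, [325.5, 395.9], [293, 351, 67, 87])]
```

View pics/w1.png

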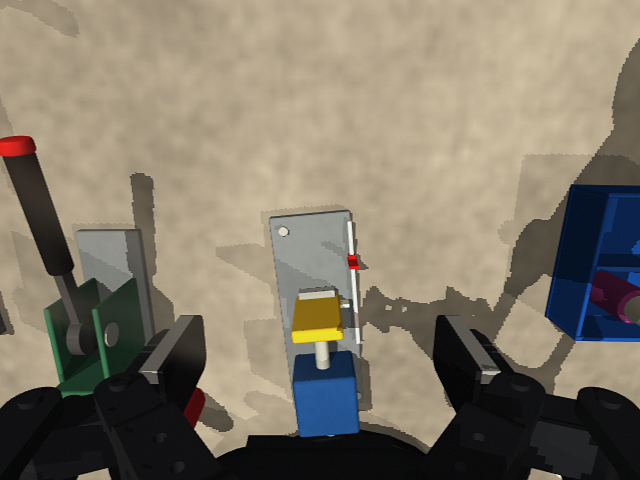

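The wrist view (upside down, rows grow towards world +x) shows the mark at (352,262), the handle's top edge at about row 337, columns 292–342, and the lever collar at (16,146). I'll move over to the brake for the second view.

Call:
{"fn": "drive_tool", "kwargs": {
  "rows": [
    [[0, 0, 0], [-0.3, -5.9, -0.5], 8.5],
    [[0, 0, 0], [-0.3, -5.9, -0.5], 8.5],
    [[0, 0, 0], [-0.3, -5.9, -0.5], 8.5],
    [[0, 0, 0], [-0.3, -5.9, -0.5], 8.5],
    [[0, 0, 0], [0, 0, 0], 8.5],
    [[0, 0, 0], [0, 0, 0], 8.5]
  ]
}}

```text
clock: 2.52
position: [0.4106, -0.2843, 0.2826]
ee_rot: [-0.0, -0.002, 1.0, 0.001]
contact_force: [0.4, 0.6, 0.6]
width: 0.0848
gripper_force: 0.0
```

```bash
python3 - <<'E'
from h import *
import pickle
s=manip.get_state();c=eyes.get_calibration("wrist"); im=eyes.get_image("wrist")
pickle.dump((s,c,im),open("w2.pkl","wb")); cv2.imwrite("pics/w2.png",im[:,:,::-1]); print(s["clock"],s["position"],s["ee_rot"],s["qpos"])
for q in ('red','yellow','blue'): print(q,blobs(im,q,(0,0,640,480),20))
E
```

```text
2.525 [ 0.41056666 -0.28432927  0.28258799] [-2.57851986e-04 -2.32232173e-03  9.99996785e-01  9.84852974e-04] [-7.45891088e-01  1.40592063e-01  1.58401023e+00  1.10551999e-03
  1.41870847e+00 -2.32150049e+00]
red [(667, [315.0, 162.9], [299, 152, 33, 23]), (3753, [12.6, 308.9], [0, 191, 39, 185]), (251, [574.5, 278.6], [562, 269, 29, 18]), (781, [372.5, 421.0], [356, 403, 36, 32]), (312, [316.5, 434.9], [302, 428, 29, 14])]
yellow [(2883, [552.6, 339.2], [504, 313, 95, 53])]
blue [(553, [556.2, 385.4], [543, 369, 34, 31]), (110, [534.4, 475.3], [528, 469, 16, 11])]
```

View pics/w2.png

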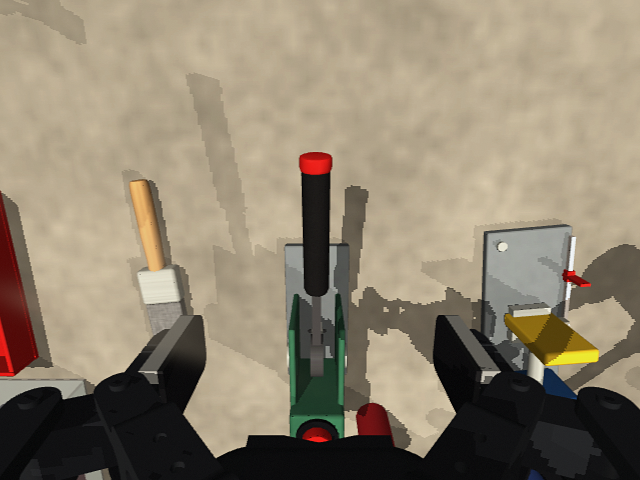

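The second wrist view shows the collar at (315,163), the inner end of the grip at (316,296), and the fingers lined up with the lever. On the lock, the mark is at (575,279), the base corners at (484,232) and (570,225), and the handle's top far edge runs from (537,365) to (598,360).

```bash
python3 - <<'E'
from h import *
import pickle
s1,c1,i1=pickle.load(open("w1.pkl","rb"));s2,c2,i2=pickle.load(open("w2.pkl","rb"))
cs,ct=eyes.get_calibration("scene"),eyes.get_calibration("top")
def P(n,*a): X,e=tri(*a); print(n,np.round(X*1000,1),np.round(e,1)); return X
P('collar',(cs,(157.2,267.6)),(ct,(422.2,320.4)),(c2,(315,163)))
P('inner',(c1,(62,273)),(c2,(316,296)))
P('button',(cs,(237.7,345.9)),(ct,(420.4,225.5)),(c2,(316.5,434.9)))
A=P('baseR',(c1,(269,213)),(c2,(484,232)));B=P('baseL',(c1,(350,210)),(c2,(570,225)))
d=B-A;print('yaw from near edge',np.arctan2(-d[0],d[1]))
P('marktop',(c1,(352.5,268)),(c2,(589,284)))
P('mark mean',(c1,(352.4,261.6)),(c2,(574.5,278.6)))
# bright top face of the yellow plate
for n,c,im,roi in(("w1",c1,i1,(285,285,350,350)),("w2",c2,i2,(495,305,605,370))):
    m=mask(im,'yellow'); v=cv2.cvtColor(im,cv2.COLOR_RGB2HSV)[:,:,2]
    x0,y0,x1,y1=roi; k=np.zeros_like(m);k[y0:y1,x0:x1]=m[y0:y1,x0:x1]; 
    t=(k>0)&(v>200); print(n,t.sum(),(k>0).sum())
    r=cv2.minAreaRect(np.argwhere(t)[:,::-1].astype(np.float32)); box=cv2.boxPoints(r)
    print(np.round(box,0).tolist())
    for p in (r[0],*box): print('  z=.1:',np.round(plane(c,p,.1)*1000,1))
E
```

```text
collar [ 360.4 -287.9  122.5] [0.1 0.9 0.9]
inner [ 477.  -287.4   95.3] [1.3 1.3]
button [ 610.8 -286.1  117.2] [2.1 2.7 2.1]
baseR [ 440.6 -106.8    4.1] [2.4 2.4]
baseL [434.4 -16.5   5.8] [0.2 0.2]
yaw from near edge 0.06868080881936356
marktop [484.9 -16.   51.5] [1. 1.]
mark mean [487.8 -14.1  26.1] [0.2 0.2]
w1 586 2105
[[291.0, 331.0], [341.0, 327.0], [343.0, 339.0], [292.0, 343.0]]
  z=.1: [536.5 -52.6 100. ]
  z=.1: [532.3 -76.9 100. ]
  z=.1: [527.9 -29.4 100. ]
  z=.1: [540.7 -28.2 100. ]
  z=.1: [545.3 -76.1 100. ]
w2 550 2892
[[545.0, 353.0], [598.0, 349.0], [599.0, 361.0], [546.0, 365.0]]
  z=.1: [536.3 -53.2 100. ]
  z=.1: [532.2 -78.6 100. ]
  z=.1: [527.6 -31.3 100. ]
  z=.1: [540.4 -27.7 100. ]
  z=.1: [545.  -75.5 100. ]
```

Both wrist views put the handle top at (536,-53,100) mm, with a lock yaw of about 0.096. The mark is at roughly (486,-14), so the pull is about 46 mm. The lever's grip point is at about (412,-288,107). I'll go down and pinch it.

Call:
{"fn": "drive_tool", "kwargs": {
  "rows": [
    [[0, 0, 0], [0.1, -0.2, -4.6], 8.5],
    [[0, 0, 0], [0.1, -0.1, -4.6], 8.5],
    [[0, 0, 0], [0, 0, -4.6], 8.5],
    [[0, 0, 0], [0, 0, -4.6], 8.5],
    [[0, 0, 0], [0, 0, 0], 6.0],
    [[0, 0, 0], [0, 0, 0], 1.8],
    [[0, 0, 0], [0, 0, 0], 1.8],
    [[0, 0, 0], [0, 0, 0], 1.8]
  ],
  "force": 40
}}

```text
clock: 3.58
position: [0.4134, -0.2869, 0.1001]
ee_rot: [0.001, -0.001, 1.0, 0.002]
contact_force: [3.5, 7.6, 1.6]
width: 0.021
gripper_force: 39.5
```

Call:
{"fn": "drive_tool", "kwargs": {
  "rows": [
    [[0, 0, 0], [0, 0, 0], 1.0],
    [[0, 0, 0], [0, 0, 0], 1.0],
    [[0, 0, 0], [0, 0, 0], 1.0]
  ]
}}

```text
clock: 3.95
position: [0.4134, -0.287, 0.1001]
ee_rot: [0.001, -0.001, 1.0, 0.002]
contact_force: [2.3, 8.8, 1.7]
width: 0.0205
gripper_force: 39.6
```

Call:
{"fn": "drive_tool", "kwargs": {
  "rows": [
    [[0, 0.067, 0], [0.2, 0, 1.03], 1.0],
    [[0, 0.067, 0], [0.28, 0, 1.01], 1.0],
    [[0, 0.067, 0], [0.36, 0, 0.98], 1.0],
    [[0, 0.067, 0], [0.43, 0, 0.95], 1.0],
    [[0, 0.067, 0], [0.51, 0, 0.91], 1.0],
    [[0, 0.067, 0], [0.57, 0, 0.87], 1.0],
    [[0, 0, 0], [0, 0, 0], 1.0],
    [[0, 0, 0], [0, 0, 0], 1.0]
  ]
}}

```text
clock: 4.95
position: [0.4304, -0.2866, 0.1492]
ee_rot: [-0.207, -0.002, 0.978, 0.005]
contact_force: [-13.4, -1.0, -38.1]
width: 0.0208
gripper_force: 42.0
```

```bash
python3 - <<'E'
from h import *
im=eyes.get_image("scene"); a=cv2.resize(im[200:390,120:360],None,fx=3,fy=3,interpolation=cv2.INTER_CUBIC)
cv2.imwrite("pics/s2.png",a[:,:,::-1]); cs=eyes.get_calibration("scene")
print(blobs(im,'red',(120,200,310,370)))
for th in(.2,.4,.6,.65,.7,.72): print(th,proj(cs,np.array([.5445-.187*np.cos(th),-.287,.08+.187*np.sin(th)])))
s=manip.get_state(); print(s["contact_force"],s["position"],s["moment"])
E
```

```text
[(5, [295.8, 241.8], [295, 241, 3, 3]), (154, [238.4, 347.3], [232, 341, 14, 14]), (4, [300.0, 350.5], [300, 349, 1, 4]), (52, [288.3, 359.3], [283, 351, 14, 13])]
0.2 [158.62386181 268.90226907]
0.4 [156.36468303 263.35633626]
0.6 [156.47926799 260.20959204]
0.65 [156.91321013 259.8487135 ]
0.7 [157.51708562 259.6709283 ]
0.72 [157.8069546  259.65240903]
[-12.87501359  -2.08868976 -38.95013592] [ 0.43040146 -0.28658412  0.14918466] [-0.17134543 -0.93548257  0.09086284]
```

View pics/s2.png

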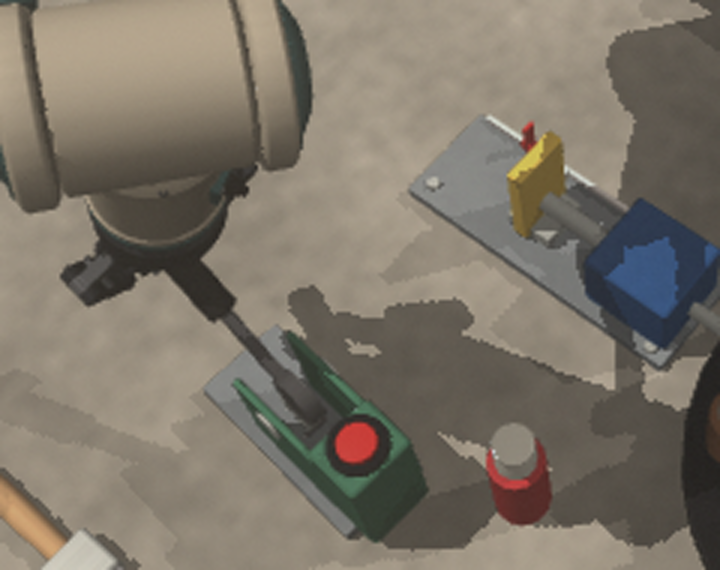

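The scene crop shows the lever raised between the fingers and the collar hidden by the gripper. The pull stopped hard at about 40 N, so the lever may be at its end stop or past the notch. I'll ease off, let go, and see where it rests.

Call:
{"fn": "drive_tool", "kwargs": {
  "rows": [
    [[0, 0, 0], [-0.3, 0, -0.4], 1.0],
    [[0, 0, 0], [-0.2, 0, -0.3], 1.0],
    [[0, 0, 0], [0, 0, 0], 1.0]
  ]
}}

```text
clock: 5.38
position: [0.4269, -0.2867, 0.1447]
ee_rot: [-0.204, -0.002, 0.979, 0.005]
contact_force: [-9.4, -0.1, -26.0]
width: 0.02
gripper_force: 41.9
```

Call:
{"fn": "drive_tool", "kwargs": {
  "rows": [
    [[0, 0, 0], [0, 0, 0], 5],
    [[0, 0, 0], [0, 0, 0], 8.5],
    [[0, 0, 0], [0, 0, 0], 8.5],
    [[0, 0, 0], [0, 0, 0], 8.5]
  ]
}}

```text
clock: 5.88
position: [0.4316, -0.2896, 0.1503]
ee_rot: [-0.199, -0.002, 0.98, -0.0]
contact_force: [0.2, -0.4, -0.1]
width: 0.085
gripper_force: 0.0
```

```bash
python3 - <<'E'
from h import *
s=manip.get_state();print(s["contact_force"],s["position"])
im=eyes.get_image("top");w=eyes.get_image("wrist");ct=eyes.get_calibration("top");cw=eyes.get_calibration("wrist")
print('top',blobs(im,'red',(400,200,440,335)),'wrist',blobs(w,'red',(200,0,480,480),20))
cv2.imwrite("pics/w3.png",w[:,:,::-1])
for th in(.2,.4,.5,.6,.7):
    X=np.array([.5445-.187*np.cos(th),-.287,.08+.187*np.sin(th)]);print(th,proj(ct,X),proj(cw,X))
E
```

```text
[ 0.21028989 -0.38327063 -0.06048535] [ 0.43157044 -0.28955823  0.15028112]
top [(74, [420.3, 225.5], [416, 221, 10, 10])] wrist [(1254, [324.2, 174.1], [299, 161, 51, 27])]
0.2 [421.5495473 319.8180716] [326.66745321 175.94773346]
0.4 [425.1377189  315.39647409] [328.41969381 177.18445295]
0.5 [426.88345121 312.0407988 ] [329.58010687 186.40156228]
0.6 [428.56472164 307.93502941] [331.00417508 204.54651136]
0.7 [430.15640268 303.10626552] [332.77280186 235.45147991]
```

View pics/w3.png

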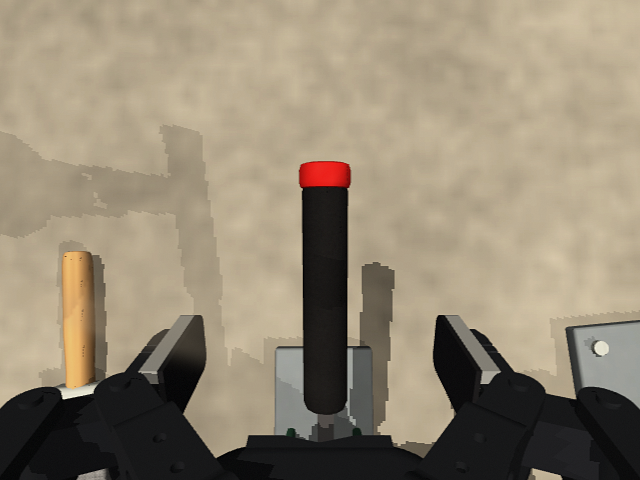

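The wrist view shows the collar at (324,174), 51 px wide, which fits about 0.2 rad, so the lever seems to have fallen back. I'll lift clear and measure it properly.

Call:
{"fn": "drive_tool", "kwargs": {
  "rows": [
    [[0, 0, 0], [1.6, 0, 4.0], 8.5],
    [[0, -0.1, 0], [0, 0, 4.5], 8.5],
    [[0, -0.1, 0], [-1, 0, 4.5], 8.5],
    [[0, -0.1, 0], [-1, 0, 0], 8.5],
    [[0, -0.1, 0], [-1, 0, 0], 8.5],
    [[0, 0, 0], [0, 0, 0], 8.5],
    [[0, 0, 0], [0, 0, 0], 8.5]
  ]
}}

```text
clock: 6.85
position: [0.4174, -0.2895, 0.2795]
ee_rot: [-0.001, -0.002, 1.0, -0.0]
contact_force: [0.3, 0.4, 0.7]
width: 0.0849
gripper_force: 0.0
```

```bash
cat >> h.py <<'E'
def look():
    s=manip.get_state(); print(s["clock"],s["position"],s["ee_rot"])
    r={n:(eyes.get_calibration(n),eyes.get_image(n)) for n in("scene","top","wrist")}
    for n,roi in(("scene",(140,230,260,370)),("top",(405,200,440,335)),("wrist",(200,0,480,480))):
        print(n,blobs(r[n][1],'red',roi,15))
    return r
E
python3 - <<'E'
from h import *
r=look(); cv2.imwrite("pics/w4.png",r["wrist"][1][:,:,::-1])
E
```

```text
6.85 [ 0.41738837 -0.28949647  0.27950678] [-1.02231456e-03 -1.50825881e-03  9.99998335e-01 -9.98263033e-05]
scene [(48, [157.1, 267.4], [153, 264, 10, 9]), (157, [237.6, 345.9], [231, 339, 14, 14])]
top [(74, [420.4, 225.6], [416, 221, 10, 10]), (28, [421.9, 320.1], [419, 318, 7, 5])]
wrist [(690, [322.4, 154.0], [306, 143, 34, 23]), (920, [379.1, 421.3], [361, 401, 39, 46]), (422, [322.0, 433.2], [308, 424, 30, 18])]
```

The lever is back exactly at its starting pixels (0.2 rad), so the pads probably slid on the bar before it reached the next notch. The y force when gripping also suggests the bar sits about 2 mm further towards +y. I'll grip it again and pull in small steps while watching the force.

Call:
{"fn": "drive_tool", "kwargs": {
  "rows": [
    [[0, 0, 0], [-0.3, 0.35, -4.6], 8.5],
    [[0, 0, 0], [-0.2, 0, -4.6], 8.5],
    [[0, 0, 0], [0, 0, -4.6], 8.5],
    [[0, 0, 0], [0, 0, -4.5], 8.5],
    [[0, 0, 0], [0, 0, 0], 5.0],
    [[0, 0, 0], [0, 0, 0], 1.8],
    [[0, 0, 0], [0, 0, 0], 1.0],
    [[0, 0, 0], [0, 0, 0], 1.0]
  ],
  "force": 60
}}

```text
clock: 8.0
position: [0.413, -0.2868, 0.098]
ee_rot: [0.0, -0.002, 1.0, -0.001]
contact_force: [1.8, -1.0, 1.8]
width: 0.0199
gripper_force: 58.5
```

Call:
{"fn": "drive_tool", "kwargs": {
  "rows": [
    [[0, 0, 0], [0, 0, 0], 1.0]
  ]
}}

```text
clock: 8.12
position: [0.413, -0.2868, 0.0976]
ee_rot: [0.0, -0.002, 1.0, -0.001]
contact_force: [0.3, -0.9, 1.8]
width: 0.0204
gripper_force: 58.5
```

Call:
{"fn": "drive_tool", "kwargs": {
  "rows": [
    [[0, 0.03, 0], [0.1, 0, 0.5], 1.0],
    [[0, 0, 0], [0, 0, 0], 1.0]
  ]
}}

```text
clock: 8.38
position: [0.4136, -0.2867, 0.1017]
ee_rot: [-0.015, -0.002, 1.0, -0.001]
contact_force: [0.9, -3.8, -1.9]
width: 0.0204
gripper_force: 59.0
```

Call:
{"fn": "drive_tool", "kwargs": {
  "rows": [
    [[0, 0.03, 0], [0.12, 0, 0.5], 1.0],
    [[0, 0, 0], [0, 0, 0], 1.0]
  ]
}}

```text
clock: 8.62
position: [0.4145, -0.2867, 0.1063]
ee_rot: [-0.031, -0.002, 1.0, -0.001]
contact_force: [0.8, -5.2, -2.3]
width: 0.0202
gripper_force: 59.4
```

Call:
{"fn": "drive_tool", "kwargs": {
  "rows": [
    [[0, 0.03, 0], [0.14, 0, 0.5], 1.0],
    [[0, 0, 0], [0, 0, 0], 1.0]
  ]
}}

```text
clock: 8.88
position: [0.4156, -0.2867, 0.1109]
ee_rot: [-0.046, -0.002, 0.999, -0.001]
contact_force: [-0.3, -5.3, -4.6]
width: 0.0204
gripper_force: 59.5
```

Call:
{"fn": "drive_tool", "kwargs": {
  "rows": [
    [[0, 0.035, 0], [0.14, 0, 0.5], 1.0],
    [[0, 0.035, 0], [0.15, 0, 0.5], 1.0],
    [[0, 0, 0], [0, 0, 0], 1.0]
  ]
}}

```text
clock: 9.25
position: [0.418, -0.2866, 0.12]
ee_rot: [-0.081, -0.002, 0.997, -0.0]
contact_force: [0.3, -7.0, -9.3]
width: 0.0205
gripper_force: 59.2
```

Call:
{"fn": "drive_tool", "kwargs": {
  "rows": [
    [[0, 0.035, 0], [0.18, 0, 0.5], 1.0],
    [[0, 0.035, 0], [0.2, 0, 0.5], 1.0],
    [[0, 0, 0], [0, 0, 0], 1.0]
  ]
}}

```text
clock: 9.62
position: [0.422, -0.2866, 0.1307]
ee_rot: [-0.116, -0.002, 0.993, -0.0]
contact_force: [0.2, -6.2, -5.2]
width: 0.0206
gripper_force: 60.6
```

Call:
{"fn": "drive_tool", "kwargs": {
  "rows": [
    [[0, 0.035, 0], [0.22, 0, 0.5], 1.0],
    [[0, 0, 0], [0, 0, 0], 1.0]
  ]
}}

```text
clock: 9.88
position: [0.4239, -0.2866, 0.1352]
ee_rot: [-0.133, -0.002, 0.991, -0.0]
contact_force: [-0.6, -5.9, -7.7]
width: 0.0202
gripper_force: 60.4
```

Call:
{"fn": "drive_tool", "kwargs": {
  "rows": [
    [[0, 0.035, 0], [0.25, 0, 0.5], 1.0],
    [[0, 0.035, 0], [0.28, 0, 0.5], 1.0],
    [[0, 0, 0], [0, 0, 0], 1.0]
  ]
}}

```text
clock: 10.25
position: [0.4285, -0.2865, 0.1442]
ee_rot: [-0.169, -0.002, 0.986, 0.0]
contact_force: [-2.8, -6.1, -11.0]
width: 0.0201
gripper_force: 60.0
```

Call:
{"fn": "drive_tool", "kwargs": {
  "rows": [
    [[0, 0.035, 0], [0.3, 0, 0.5], 1.0],
    [[0, 0.0, 0], [0, 0, 0], 1.0]
  ]
}}

```text
clock: 10.5
position: [0.4318, -0.2866, 0.1497]
ee_rot: [-0.186, -0.002, 0.983, 0.0]
contact_force: [-1.2, -5.5, -6.0]
width: 0.0204
gripper_force: 61.0
```

Call:
{"fn": "drive_tool", "kwargs": {
  "rows": [
    [[0, 0.035, 0], [0.32, 0, 0.5], 1.0],
    [[0, 0.0, 0], [0, 0, 0], 1.0]
  ]
}}

```text
clock: 10.75
position: [0.435, -0.2865, 0.1547]
ee_rot: [-0.203, -0.002, 0.979, 0.0]
contact_force: [-1.8, -6.0, -7.4]
width: 0.0201
gripper_force: 60.8
```

The force steps near 0.40 and 0.60 rad look like ratchet clicks, and the lever is now at about 0.66. I'll ease it back a little and let go.

Call:
{"fn": "drive_tool", "kwargs": {
  "rows": [
    [[0, 0, 0], [-0.2, 0, -0.3], 1.0],
    [[0, 0, 0], [0, 0, 0], 1.0]
  ]
}}

```text
clock: 11.0
position: [0.4329, -0.2865, 0.1519]
ee_rot: [-0.202, -0.002, 0.979, 0.0]
contact_force: [-0.6, -5.3, -7.3]
width: 0.0202
gripper_force: 60.7
```

Call:
{"fn": "drive_tool", "kwargs": {
  "rows": [
    [[0, 0, 0], [0, 0, 0], 3.5],
    [[0, 0, 0], [0, 0, 0], 5.0],
    [[0, 0, 0], [0, 0, 0], 8.5],
    [[0, 0, 0], [0, 0, 0], 8.5],
    [[0, 0, 0], [0, 0, 0], 8.5]
  ]
}}

```text
clock: 11.62
position: [0.434, -0.2856, 0.1534]
ee_rot: [-0.202, -0.002, 0.979, 0.0]
contact_force: [0.1, -1.2, 0.0]
width: 0.0849
gripper_force: 0.0
```

```bash
python3 - <<'E'
from h import *
w=eyes.get_image("wrist");print(blobs(w,'red',(200,0,480,480),20), manip.get_state()["contact_force"])
E
```

```text
[(4205, [315.3, 199.8], [275, 170, 81, 61])] [ 0.49582767  0.50432002 -0.46782898]
```

The collar is now 81 px wide, which fits about 0.6 rad, so the lever holds in its last notch. I'll back off, straighten the tool, close the fingers and go above the button.

Call:
{"fn": "drive_tool", "kwargs": {
  "rows": [
    [[0, 0, 0], [2, 0, 4.6], 8.5],
    [[0, 0, 0], [2, 0, 4.6], 8.5],
    [[0, -0.1, 0], [3.4, 0, 0], 4],
    [[0, -0.1, 0], [3.4, 0, 0], 0],
    [[0, -0.1, 0], [3.4, 0, -1], 0],
    [[0, -0.107, 0], [3.5, 0, -2], 0],
    [[0, 0, 0], [0, 0, 0], 0],
    [[0, 0, 0], [0, 0, 0], 0]
  ]
}}

```text
clock: 12.68
position: [0.6103, -0.2858, 0.2156]
ee_rot: [-0.001, -0.002, 1.0, 0.0]
contact_force: [-0.1, -1.2, 0.4]
width: 0.0003
gripper_force: 0.0
```

```bash
python3 - <<'E'
from h import *
s=manip.get_state();print(s["position"],s["ee_rot"],s["contact_force"],s["qpos"])
im=eyes.get_image("scene");cs=eyes.get_calibration("scene");print(blobs(im,'red',(140,230,260,370)))
for th in(.2,.4,.6):print(th,proj(cs,np.array([.5445-.187*np.cos(th),-.287,.08+.187*np.sin(th)])))
w=eyes.get_image("wrist");print(blobs(w,'red',(150,0,520,480),20))
E
```

```text
[ 0.61025403 -0.28582528  0.21557121] [-1.05558596e-03 -1.64485980e-03  9.99998089e-01  5.41176813e-05] [-0.12348597 -1.16268767  0.3805044 ] [-5.40669581e-01  4.40272117e-01  1.31688862e+00 -1.01412336e-03
  1.38629612e+00 -2.11456866e+00]
[(68, [156.2, 259.7], [151, 255, 12, 11]), (169, [237.8, 346.0], [231, 339, 15, 15])]
0.2 [158.62386181 268.90226907]
0.4 [156.36468303 263.35633626]
0.6 [156.47926799 260.20959204]
[(1757, [319.8, 260.3], [297, 237, 47, 48]), (1924, [399.7, 300.5], [372, 271, 63, 77]), (64, [457.4, 436.4], [452, 431, 11, 13])]
```

The lever is confirmed in the 0.6 notch. Now I'll press the button.

Call:
{"fn": "drive_tool", "kwargs": {
  "rows": [
    [[0, 0, 0], [0.05, 0, -4.0], 0],
    [[0, 0, 0], [0, 0, -2.8], 0],
    [[0, 0, 0], [0, 0, -0.7], 0],
    [[0, 0, 0], [0, 0, -0.5], 0],
    [[0, 0, 0], [0, 0, -0.4], 0],
    [[0, 0, 0], [0, 0, 0], 0],
    [[0, 0, 0], [0, 0, 0], 0]
  ]
}}

```text
clock: 13.65
position: [0.6117, -0.286, 0.1323]
ee_rot: [0.0, -0.002, 1.0, -0.0]
contact_force: [-3.1, 0.9, 4.8]
width: 0.0002
gripper_force: 2.5
```

Call:
{"fn": "drive_tool", "kwargs": {
  "rows": [
    [[0, 0, 0], [0, 0, -0.2], 0],
    [[0, 0, 0], [0, 0, 0], 0],
    [[0, 0, 0], [0, 0, 0], 0],
    [[0, 0, 0], [0, 0, 0], 0]
  ]
}}

```text
clock: 14.15
position: [0.6117, -0.286, 0.132]
ee_rot: [0.001, -0.002, 1.0, -0.001]
contact_force: [-4.7, 2.2, 12.5]
width: -0.0001
gripper_force: 6.4
```

```bash
python3 - <<'E'
from h import *
im=eyes.get_image("scene");cs=eyes.get_calibration("scene");print(blobs(im,'red',(130,230,260,370)))
for th in(0,.05,.2,.4,.6):print(th,proj(cs,np.array([.5445-.187*np.cos(th),-.287,.08+.187*np.sin(th)])))
E
```

```text
[(41, [240.7, 350.3], [233, 344, 13, 11])]
0 [162.93330583 276.40577601]
0.05 [161.68195711 274.37003413]
0.2 [158.62386181 268.90226907]
0.4 [156.36468303 263.35633626]
0.6 [156.47926799 260.20959204]
```

```bash
python3 - <<'E'
from h import *
r=look(); X=[np.array([.5445-.187*np.cos(t),-.287,.08+.187*np.sin(t)]) for t in(0,.05,.2,.4)]
for n in("top","wrist"): print(n,[np.round(proj(r[n][0],x)).tolist() for x in X])
cv2.imwrite("pics/s5.png",np.hstack([r["scene"][1][230:390,130:330,::-1],r["wrist"][1][0:320:2,120:520:2,::-1]]))
E
```

```text
14.2 [ 0.61167868 -0.28599522  0.13196495] [ 8.81466042e-04 -1.65148032e-03  9.99998069e-01 -5.97436551e-04]
scene [(40, [240.8, 350.2], [233, 344, 13, 10])]
top []
wrist [(793, [320.7, 299.3], [288, 288, 66, 27]), (2757, [425.3, 340.4], [390, 308, 84, 76])]
top [[418.0, 321.0], [419.0, 321.0], [422.0, 320.0], [425.0, 315.0]]
wrist [[322.0, -475.0], [322.0, -521.0], [323.0, -692.0], [324.0, -1054.0]]
```

View pics/s5.png

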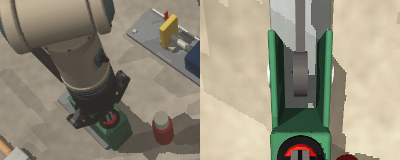

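The scene half shows the gripper over the button, and the wrist half shows the lever stem lying flat between the cheeks. I'll lift, check the lever, and turn towards the lock on the way.

Call:
{"fn": "drive_tool", "kwargs": {
  "rows": [
    [[0, 0, 0], [0, 0, 4], 0],
    [[0, 0, 0], [0, 0, 6], 0],
    [[0, 0, -0.17], [-0.85, 2.6, 0], 0],
    [[0, 0, -0.17], [-0.85, 2.6, 0], 2],
    [[0, 0, -0.17], [-0.85, 2.6, 0], 4],
    [[0, 0, -0.17], [-0.85, 2.6, 0], 5.5],
    [[0, 0, -0.17], [-0.85, 2.6, 0], 5.5],
    [[0, 0, -0.17], [-0.85, 2.6, 0], 5.5]
  ]
}}

```text
clock: 15.35
position: [0.5612, -0.1293, 0.2292]
ee_rot: [0.001, 0.489, 0.872, 0.0]
contact_force: [1.0, 0.5, -0.3]
width: 0.0551
gripper_force: 0.0
```

Call:
{"fn": "drive_tool", "kwargs": {
  "rows": [
    [[0, 0, -0.17], [-0.85, 2.6, 0], 5.5],
    [[0, 0, -0.17], [-0.85, 2.6, 0], 5.5],
    [[0, 0, -0.115], [-0.7, 2.5, 0], 5.5],
    [[0, 0, 0], [0, 0, 0], 5.5],
    [[0, 0, 0], [0, 0, 0], 5.5]
  ]
}}

```text
clock: 15.98
position: [0.5374, -0.0535, 0.2294]
ee_rot: [0.001, 0.671, 0.742, 0.0]
contact_force: [0.3, -0.2, 0.1]
width: 0.0553
gripper_force: 0.0
```

```bash
python3 - <<'E'
from h import *
r=look(); X=[np.array([.5445-.187*np.cos(t),-.287,.08+.187*np.sin(t)]) for t in(0,.05,.2,.4)]
for n in("scene","top"): print(n,[np.round(proj(r[n][0],x)).tolist() for x in X])
w=r["wrist"][1]; cv2.imwrite("pics/w6.png",w[:,:,::-1]); print(manip.get_state()["qpos"],blobs(w,'yellow',(0,0,640,480),30),blobs(w,'red',(0,0,640,480),30))
E
```

```text
15.975 [ 0.53735047 -0.05347288  0.229368  ] [9.50880791e-04 6.70739184e-01 7.41692667e-01 1.74360608e-04]
scene [(38, [161.0, 274.8], [158, 271, 8, 10]), (156, [237.6, 345.8], [231, 339, 14, 14])]
top [(72, [420.4, 225.5], [416, 221, 10, 10]), (19, [419.0, 322.1], [416, 321, 7, 3])]
wrist [(177, [265.2, 163.6], [258, 156, 15, 17])]
scene [[163.0, 276.0], [162.0, 274.0], [159.0, 269.0], [156.0, 263.0]]
top [[418.0, 321.0], [419.0, 321.0], [422.0, 320.0], [425.0, 315.0]]
[-2.28444548e-01  2.30402854e-01  1.60170565e+00 -3.06527563e-04
  1.30878401e+00 -3.27016484e-01] [(2341, [614.7, 138.1], [584, 107, 56, 59]), (1568, [319.1, 228.2], [309, 185, 21, 85])] [(177, [265.2, 163.6], [258, 156, 15, 17]), (988, [621.4, 359.5], [598, 340, 42, 47])]
```

View pics/w6.png

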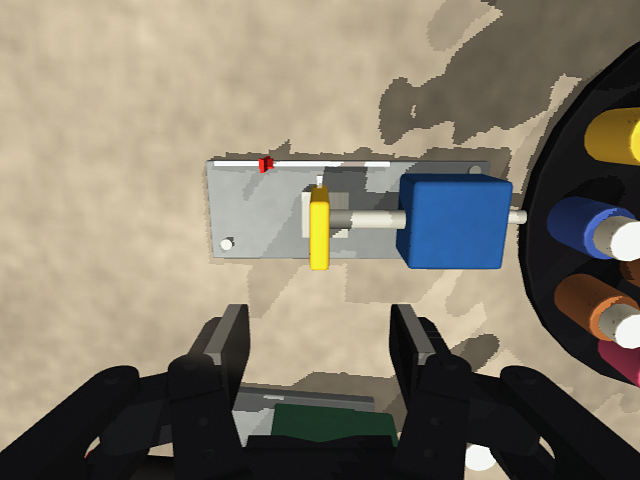

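The wrist view is aligned with the lock. The yellow plate's top is at (319,228), the white pointer at (320,182), the red mark at (265,164), and the base plate edges are level. The lever's collar is at its 0 rad position, so the brake is off.

```bash
python3 - <<'E'
from h import *
s=manip.get_state();c=eyes.get_calibration("wrist");im=cv2.imread("pics/w6.png")[:,:,::-1].copy()
a=plane(c,(212,257),.012);b=plane(c,(380,258),.012);l0=plane(c,(215,161.5),.012);l1=plane(c,(490,161),.012)
print('yaws',[np.arctan2(*(q-p)[[1,0]]) for p,q in((a,b),(l0,l1))])
h=plane(c,(319.1,228),.1);print('plate',h,'tcp',s["position"])
m=plane(c,(265.2,163.6),.04);p=plane(c,(319.8,182),.036)
for y in(.08,.096,.11):
    u=np.array([np.cos(y),np.sin(y),0]);print(y,'pull',(p-m)@u,'from plate',(h-m)@u,'tcp off along x',(h-s["position"])@u,'across',(h-s["position"])@[-np.sin(y),np.cos(y),0])
e=s["ee_rot"];print('tool y',np.arctan2(*( (2*(e[2]**2)-1),2*e[1]*e[2]))) 
E
```

```text
yaws [np.float64(0.09196223898523796), np.float64(0.10019517185409871)]
plate [ 0.53682025 -0.04611604  0.1       ] tcp [ 0.53703898 -0.05371963  0.22921991]
0.08 pull 0.044102526640777344 from plate 0.04390679813119369 tcp off along x 0.00038960699949652626 across 0.007596752736000823
0.096 pull 0.04386652711038623 from plate 0.043302826115943854 tcp off along x 0.0005110999886569949 across 0.007589546926371
0.11 pull 0.04365081361145914 from plate 0.042765251848532554 tcp off along x 0.0006173000877266166 across 0.007581647996820043
tool y 0.09865108706170969
```

Pull is about 43.7 mm and the yaw 0.098 matches the tool. I'll go down and grip the handle.

Call:
{"fn": "drive_tool", "kwargs": {
  "rows": [
    [[0, 0, 0], [0, 0.2, -4.0], 5.5],
    [[0, 0, 0], [0, 0.2, -4.0], 5.5],
    [[0, 0, 0], [0, 0, -4.0], 5.5],
    [[0, 0, 0], [0, 0, -3.9], 5.5],
    [[0, 0, 0], [0, 0, 0], 5.5],
    [[0, 0, 0], [0, 0, 0], 1.0],
    [[0, 0, 0], [0, 0, 0], 1.0],
    [[0, 0, 0], [0, 0, 0], 1.0]
  ],
  "force": 80
}}

```text
clock: 17.12
position: [0.5368, -0.0493, 0.0723]
ee_rot: [0.001, 0.671, 0.741, 0.0]
contact_force: [-2.1, -1.9, 4.9]
width: 0.0134
gripper_force: 79.7
```

Call:
{"fn": "drive_tool", "kwargs": {
  "rows": [
    [[0, 0, 0], [0, 0, 0], 0.5],
    [[0, 0, 0], [0, 0, 0], 0.5]
  ]
}}

```text
clock: 17.38
position: [0.5368, -0.0493, 0.0723]
ee_rot: [0.001, 0.671, 0.741, 0.0]
contact_force: [-2.9, -1.4, 4.9]
width: 0.013
gripper_force: 79.8
```

Call:
{"fn": "drive_tool", "kwargs": {
  "rows": [
    [[0, 0, 0], [-0.8, -0.08, 0], 0.5],
    [[0, 0, 0], [-0.8, -0.08, 0], 0.5],
    [[0, 0, 0], [-0.8, -0.08, 0], 0.5],
    [[0, 0, 0], [-0.8, -0.08, 0], 0.5],
    [[0, 0, 0], [-0.8, -0.08, 0], 0.5],
    [[0, 0, 0], [-0.2, -0.02, 0], 0.5],
    [[0, 0, 0], [0, 0, 0], 0.5],
    [[0, 0, 0], [0, 0, 0], 0.5]
  ]
}}

```text
clock: 18.38
position: [0.4996, -0.0529, 0.0723]
ee_rot: [0.004, 0.672, 0.741, 0.004]
contact_force: [10.7, 2.6, -1.1]
width: 0.0132
gripper_force: 79.0
```

```bash
python3 - <<'E'
from h import *
s=manip.get_state();c=eyes.get_calibration("wrist");w=eyes.get_image("wrist");t=eyes.get_image("top")
cv2.imwrite("pics/w7.png",cv2.resize(w[0:300,160:480],None,fx=2,fy=2)[:,:,::-1])
print(s["position"],s["contact_force"],np.hypot(s["position"][0]-.5368,s["position"][1]+.0493))
print('red',blobs(w,'red',(150,0,500,330),10),'yel',blobs(w,'yellow',(200,0,450,400),20),'white',blobs(w,'white',(250,0,400,330),6))
E
```

```text
[ 0.49961995 -0.05292783  0.07233461] [10.68663998  2.58675622 -1.1205985 ] 0.03735662331346499
red [(617, [299.7, 202.2], [287, 185, 26, 39])] yel [(6342, [319.5, 324.9], [298, 237, 46, 163])] white [(5615, [272.7, 256.9], [250, 197, 63, 133]), (684, [356.3, 200.5], [314, 197, 86, 8]), (8, [317.6, 247.9], [315, 247, 7, 2]), (134, [391.5, 282.7], [380, 278, 20, 9]), (993, [381.5, 310.6], [342, 296, 58, 34])]
```

View pics/w7.png

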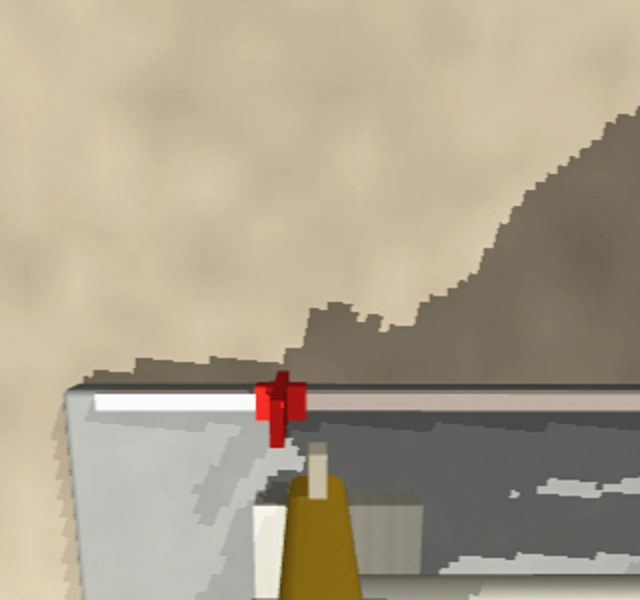

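```bash
python3 - <<'E'
from h import *
c=eyes.get_calibration("wrist");u=np.array([np.cos(.098),np.sin(.098),0])
px=lambda x,y:(160+x/2-.25,y/2-.25)
for z,p in((.038,px(318,470)),(.038,px(318,445)),(.032,px(318,445))):
  q=plane(c,p,z);print('ptr',z,q,[(q-plane(c,m,zm))@u for m,zm in((px(277.5,445),.044),(px(284,374),.012),(px(280.5,401),.026))])
print(plane(c,px(277.5,445),.044),plane(c,px(284,374),.012))
E
```

```text
ptr 0.038 [ 0.49758648 -0.02473714  0.038     ] [np.float64(0.008517089772404538), np.float64(0.008011967549879328), np.float64(0.008434614263788397)]
ptr 0.038 [ 0.49704139 -0.01915347  0.038     ] [np.float64(0.008520935915023176), np.float64(0.008015813692497964), np.float64(0.008438460406407035)]
ptr 0.032 [ 0.49724169 -0.02055338  0.032     ] [np.float64(0.008583303154794584), np.float64(0.008078180932269374), np.float64(0.008500827646178441)]
[ 0.48842053 -0.018555    0.044     ] [ 0.48792235 -0.00832525  0.012     ]
```

The crop shows the pointer at column 318 and the red tab at 278–284, which leaves about 8.4 mm to pull, the same at every assumed height.

Call:
{"fn": "drive_tool", "kwargs": {
  "rows": [
    [[0, 0, 0], [-0.3, -0.03, 0], 0.5],
    [[0, 0, 0], [-0.3, -0.03, 0], 0.5],
    [[0, 0, 0], [-0.22, -0.02, 0], 0.5],
    [[0, 0, 0], [0, 0, 0], 0.5],
    [[0, 0, 0], [0, 0, 0], 0.5],
    [[0, 0, 0], [0, 0, 0], 0.5]
  ]
}}

```text
clock: 19.23
position: [0.492, -0.0537, 0.0723]
ee_rot: [0.005, 0.672, 0.741, 0.004]
contact_force: [10.6, 4.3, -2.3]
width: 0.0127
gripper_force: 78.9
```

```bash
python3 - <<'E'
from h import *
s=manip.get_state();c=eyes.get_calibration("wrist");w=eyes.get_image("wrist")
print(s["position"],np.abs(s["qd"]).max())
cr=cv2.resize(w[150:290,270:370],None,fx=4,fy=4,interpolation=cv2.INTER_NEAREST);cv2.imwrite("pics/w8.png",cr[:,:,::-1])
m=mask(w,'red')[150:290]; ys=np.where(m.any(1))[0]
for y in ys[::4]: x=np.where(m[y])[0]; print(y+150,x.min(),x.max())
e=[blobs(eyes.get_image("top"),'red',(405,300,440,335))];print(e)
E
```

```text
[ 0.49195471 -0.05368693  0.07234929] 0.0014976985727656546
185 314 317
189 314 318
193 304 328
197 304 328
201 304 328
205 304 328
209 304 328
213 313 320
217 313 319
221 313 319
[[(18, [419.2, 322.1], [416, 321, 7, 3])]]
```

View pics/w8.png

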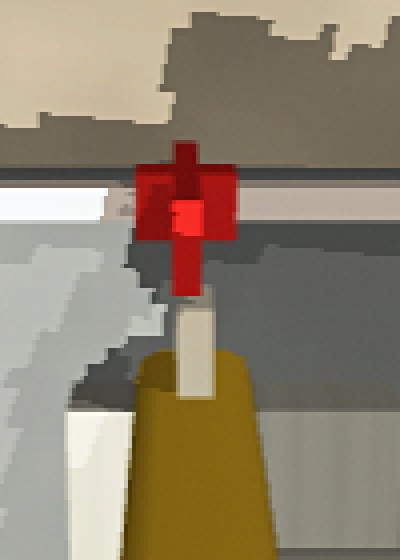

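The pointer at column 319 is now within about 1 mm of the tab at 317, and the lever is still fully off. I'll make one small correction, hold, and hand in.

Call:
{"fn": "drive_tool", "kwargs": {
  "rows": [
    [[0, 0, 0], [-0.1, -0.01, 0], 0.5],
    [[0, 0, 0], [0, 0, 0], 0.5],
    [[0, 0, 0], [0, 0, 0], 0.5],
    [[0, 0, 0], [0, 0, 0], 0.5],
    [[0, 0, 0], [0, 0, 0], 0.5],
    [[0, 0, 0], [0, 0, 0], 0.5]
  ]
}}

```text
clock: 20.08
position: [0.4912, -0.0537, 0.0724]
ee_rot: [0.005, 0.672, 0.741, 0.004]
contact_force: [11.3, 4.2, -2.0]
width: 0.0134
gripper_force: 78.8
```

```bash
python3 -c "
from rig import job
print(job.sign_off())"
```

```text
the job is handed in; nothing more can be done
None
```

I handed the job in at about 20 s: the lever went to its third notch on the second try and was released fully down, and the gripper is holding the lock handle with its pointer within about 1 mm of the red mark; hand-in gave no verdict.

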